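Find the solid grinding ball and hold its caddy over the bowl

TASK

Two look-alike steel balls sit loose in the pockets of two matching wooden caddies on the kitchen worktop: one is the solid grinding ball, the other is hollow. Tell by weight which caddy has the solid ball, carry it by its handle to the empty stone grinder bowl without tipping the ball over its pocket rim, and finish still holding it there, level and still, centred about 8 cm above the bowl's rim. The other caddy must be standing where it stood, ball in its pocket, and the bowl and everything else on the worktop stay where they are.

Things in the scene. Friction and masses are not known exactly. Their poses are not given: they have to be found in the camera images.
- caddy_1: wooden caddy, one of two alike: block 90 mm (its x) by 110 mm (its y) on four feet, block top 18 mm above the worktop; two steel posts 10 mm thick at its y ends carry an overhead handle bar along its y; overall height 124 mm. Empty it weighs 285 to 315 g. Either caddy may hold the solid ball. Origin: centre of the underside of the feet, z up
- bar_1 (a point): middle of this caddy's handle bar, 115 mm above the caddy's origin: wooden bar along the caddy's y, 16 mm wide (x), 18 mm high, 84 mm free between the posts; the ball's top is 56 mm below this point
- pocket_1 (a point): middle of this caddy's pocket floor, 13 mm above the caddy's origin: round pocket 33 mm across, 5 mm deep. In it sits a loose polished steel ball 46 mm in diameter, which climbs over the rim at about 0.55 rad of tip. Solid ball 330 to 450 g, hollow ball 85 to 115 g, alike to the eye
- caddy_2: wooden caddy, one of two alike: block 90 mm (its x) by 110 mm (its y) on four feet, block top 18 mm above the worktop; two steel posts 10 mm thick at its y ends carry an overhead handle bar along its y; overall height 124 mm. Empty it weighs 285 to 315 g. Either caddy may hold the solid ball. Origin: centre of the underside of the feet, z up
- bar_2 (a point): middle of this caddy's handle bar, 115 mm above the caddy's origin: wooden bar along the caddy's y, 16 mm wide (x), 18 mm high, 84 mm free between the posts; the ball's top is 56 mm below this point
- pocket_2 (a point): middle of this caddy's pocket floor, 13 mm above the caddy's origin: round pocket 33 mm across, 5 mm deep. In it sits a loose polished steel ball 46 mm in diameter, which climbs over the rim at about 0.55 rad of tip. Solid ball 330 to 450 g, hollow ball 85 to 115 g, alike to the eye
- bowl: the grinder bowl: empty grey stone bowl, 120 mm across the rim, 60 mm high, 0.95 kg, loose; origin at the centre of its underside, z up
- bowl_rim (a point): centre of the mouth of the grinder bowl, at rim height, 60 mm above the worktop
- mug: bystander: white mug, 76 mm wide, 90 mm high; not part of the job. Origin at the centre of its underside
- jar: bystander: glass jar with a steel cap, 68 mm wide, 100 mm high; not part of the job. Origin at the centre of its underside
- mill: bystander: dark wooden pepper mill, 52 mm wide, 122 mm high; not part of the job. Origin at the centre of its underside
- spoon: bystander: wooden spoon lying flat; not part of the job. Origin at the centre of its underside, its length along its x
Mind the look-alikes: they are no part of the job. What is shaped like the caddy_1 but yellow is not meant. Leave any turquoise look-alike of the bowl alone.

How it is judged (in metres and radians):
On the way:
1. the caddy with the solid ball is gripped and lifted clear of the worktop, ball in its pocket (((height (world z) of caddy_1 above 0.03 m and contact force between caddy_1_c0 and anything else above 2 N and contact force between the fingers and caddy_1 above 1 N) or (height (world z) of caddy_2 above 0.03 m and contact force between caddy_2_c0 and anything else above 2 N and contact force between the fingers and caddy_2 above 1 N))), for 0.2 s.
At the end, for the whole second after the job is handed in: the caddy with the solid ball in its pocket is held still by the fingers, 30 to 160 mm above the bowl's rim, within 40 mm of its centre and 0.12 rad of level, clear of the bowl; the other caddy stands within 50 mm of where it stood, ball in its pocket, not touched by the fingers (((contact force between caddy_1_c0 and anything else above 2 N and horizontal distance between caddy_1 and bowl_rim below 0.04 m and z of caddy_1 in the frame of bowl_rim between 0.03 and 0.16 m and angle between caddy_1's own z axis and vertical below 0.12 rad and linear speed of caddy_1 below 0.03 m/s and angular speed of caddy_1 below 0.2 rad/s and contact force between the fingers and caddy_1 above 1 N and contact force between caddy_1 and bowl below 0.1 N and height (world z) of caddy_2 below 0.008 m and angle between caddy_2's own z axis and vertical below 0.06 rad and distance of caddy_2 from where it was at the start of the episode below 0.05 m and contact force between caddy_2_c0 and anything else above 0.3 N and contact force between the fingers and caddy_2 below 0.1 N) or (contact force between caddy_2_c0 and anything else above 2 N and horizontal distance between caddy_2 and bowl_rim below 0.04 m and z of caddy_2 in the frame of bowl_rim between 0.03 and 0.16 m and angle between caddy_2's own z axis and vertical below 0.12 rad and linear speed of caddy_2 below 0.03 m/s and angular speed of caddy_2 below 0.2 rad/s and contact force between the fingers and caddy_2 above 1 N and contact force between caddy_2 and bowl below 0.1 N and height (world z) of caddy_1 below 0.008 m and angle between caddy_1's own z axis and vertical below 0.06 rad and distance of caddy_1 from where it was at the start of the episode below 0.05 m and contact force between caddy_1_c0 and anything else above 0.3 N and contact force between the fingers and caddy_1 below 0.1 N))); the arm keeps its last pose, push and grip.
It fails at once if a caddy is tipped past its pocket rim (over 0.5 rad) (angle between any of caddy_1, caddy_2's own z axis and vertical above 0.5 rad).
It fails at once if the bowl or a bystander is moved by more than 30 mm (distance of any of bowl, mug, jar, mill, spoon from where it was at the start of the episode above 0.03 m).
It also fails if it takes over 69 s, if anything falls off the work surface, if the arm or the gripper's body presses on something with over 40 N, if the wrist force passes 120 N, or if a joint passes its speed limit or range.

ROBOT

A 6-joint arm with a two-finger parallel gripper is mounted at the origin on the work surface. World frame = base frame: x ahead of the robot, y to its left, z up, the work surface at z = 0. Lengths are in m, angles in degrees, forces in N, time in s.
With the tool pointing down it reaches from about 0.375 to 0.9 m from the base axis. Payload 3.1 kg.
Tool frame: the origin (TCP) lies on the centre line of the jaws, within the pads' length; the fingertips stand 17 mm ahead of it and the grasp point (between the pads) lies 2 mm behind it; z points along the fingers, y is the line along which they close (so a half turn about z gives the same grasp; the last joint's range is limited). The gripper opens to 87 mm and grips with 3 to 60 N. Pads are 19 mm wide; open, the fingers measure 117 mm over their backs; the gripper's body (75 mm by 190 mm) begins 51 mm behind the grasp point.
Start: joints at [-79.326, 30.224, 82.088, -0, 67.689, -10.227], TCP at [0.223, -0.584, 0.24] pointing down, gripper open.
Joint ranges: [-176.69, 176.69], [-43.24, 126.21], [12.49, 139.97], [-82, 262], [0, 151.66], [-163.58, 163.58]. Speed limits (degrees/s): [159.86, 159.86, 180, 180, 180, 180].

INTERFACE

Orientations are given as a 3x3 rotation matrix whose columns are the frame's x, y, z axes.
In Python, from rig import bot, imaging, finder gives the robot as it stands. The module is installed in compiled form; this text tells all that it offers.
- The arm moves only by the tool play_rows, never from a script. Its argument "motion" is a list that holds one entry, the list of rows, each a list of 6 numbers: the shift along the tool's x, y, z in fractions of the full range, 1 being 1000 mm, then the turn, a rotation vector about the tool's x, y, z in fractions of the full range, 1 being 180 degrees. In form: [[[dx, dy, dz, wx, wy, wz], ...]]. A call has 1 to 8 rows; each row is the pose to reach, as a shift and turn from the pose commanded when the call began, along the tool's axes at that moment; what a row does not reach only later rows make up. A row lasts 1/12 s, in which the tool goes at most 41.7 mm and 7.16 degrees, less where a joint would pass 70% of its speed; a pose out of reach is approached as far as the arm can. A call with a gripper value outside its range is refused whole. "fingers" is the finger opening in m, from 0 to 0.087, set as the call begins (left out, the last holds). The fingers move at their own pace and stop on an object; the grip force is fixed at half the most. Time passes only in rows, so rows that repeat a pose let the fingers close. It gives the time, the measured TCP pose, the force, the opening and the grip force at its end, in the units of the state.
- bot.read_state(): the state, without advancing time (a new reading comes with each control period).
- imaging.capture(name): name is "side" or "top" or "wrist"; returns a dict with "frame" (480x640x3 uint8, red, green, blue), "camera_matrix" (3x3 intrinsics, pixels), "R" (3x3) and "t" (3): a world point X has camera coordinates R X + t. Camera axes: x right, y down, z forward; pixel columns grow to the right and rows downward; lengths in m; the calibration is good to about 2 mm. The wrist camera is an equidistant fisheye: a pixel r from the principal point sees the ray r / f radians off the axis. A picture is of the moment at which its call begins. There is no depth.
- bot.hand_in(): hands the job in; it is judged then, once.
Trained networks look in the newest picture that a camera, given by its name, has taken for a name from the list of things; names that differ only in an ending like _2 or _b are one class to them, and where a whole thing is asked for, a point or a joint stands for the part that bears it (a point fixed in the world has none). Each returns a list of dicts, best first, with "confidence" (0 to 1); they miss things now and then, are a little off and sometimes report something else, mostly with a low value. They report only what shows in the picture. A call takes as long as a camera call. They do not tell look-alikes from the thing itself.
- finder.recognise(camera, name): "at" ([x, y, z] in m, in world coordinates, good to about 4 mm: the middle of the surface that is visible of it).
- finder.outline_of(camera, name): "pixels" (480x640 bool, what is visible of it).
The state is a dict: "time_s": time; "joint_positions": joint angles; "qvel": joint speeds; "tau": joint torques, N m; "position": TCP position; "tcp_rot": TCP orientation; "force": force on the tool from outside, world axes, zero at the start; "moment": the same for the moment, N m; "opening": opening from 0.0 (shut) to 1.0 (fully open); "grasp_force": force on a finger pad.
Only numpy, scipy, OpenCV 4.12 (cv2) and the standard library are available. Lean on these libraries where they do the work, as an engineer would, in place of code of your own. Each camera call takes 0.05 s, during which the arm holds its last target. There are 200 camera calls.

## Working session

There is one attempt and no reset: what is moved stays moved. The work goes in short steps, Python scripts to look and compute and a tool call to move; the robot and the scene stay as the last step left them, time stands still between calls to the robot, and variables do not carry over. Pictures are saved under pics/ and viewed, at most 10 in all, crops included, and the job is handed in when it is done.

Besides the shell and the picture viewer there is one more tool, called as name(argument=value, ...) on one line, values as JSON. play_rows: Moves the arm, as the interface text tells. Its arguments: {"type":"object","properties":{"motion":{"type":"array"},"fingers":{"type":"number"}},"required":["motion"]}

```bash
mkdir -p pics; cat > h.py <<'E'
from rig import bot, imaging, finder
import numpy as np, cv2
def save(c,n):
    d=imaging.capture(c); cv2.imwrite(f'pics/{n}.png',d['frame'][:,:,::-1]); return d
def proj(d,X):
    c=d['R']@np.array(X)+d['t']; u=d['camera_matrix']@c; return (u[:2]/u[2]).round(0)
E
python3 - <<'E'
from h import *
D={c:save(c,c+'0') for c in ('side','top')}
cv2.imwrite('pics/both.png',cv2.resize(np.hstack([D[c]['frame'][:,:,::-1] for c in D]),(800,300)))
for c in D:
    for n in ['caddy_1','bar_1','pocket_1','bowl','bowl_rim','mug','jar','mill','spoon']:
        for r in finder.recognise(c,n): print(c,n,np.round(r['at'],3),round(r['confidence'],2),proj(D[c],r['at']))
s=bot.read_state();print(s['time_s'],s['force'],s['position'],np.round(s['tcp_rot'],3).tolist())
E
```

```text
side caddy_1 [ 0.495 -0.184  0.021] 0.8 [368. 239.]
side caddy_1 [ 0.466 -0.376  0.037] 0.79 [383. 202.]
side caddy_1 [0.54  0.044 0.016] 0.76 [341. 288.]
side bar_1 [ 0.496 -0.181  0.02 ] 0.91 [367. 240.]
side bar_1 [0.538 0.041 0.017] 0.82 [342. 287.]
side bar_1 [ 0.467 -0.379  0.038] 0.8 [383. 201.]
side pocket_1 [0.54  0.04  0.018] 0.73 [341. 286.]
side pocket_1 [ 0.494 -0.186  0.022] 0.61 [368. 239.]
side bowl [0.535 0.254 0.044] 0.94 [333. 336.]
side bowl [0.352 0.272 0.044] 0.76 [422. 352.]
side bowl_rim [0.356 0.27  0.037] 0.85 [420. 354.]
side mug [0.742 0.251 0.06 ] 0.86 [234. 319.]
side jar [0.535 0.043 0.019] 0.23 [343. 287.]
side mill [0.531 0.249 0.039] 0.25 [335. 337.]
side spoon [0.418 0.046 0.011] 0.86 [393. 295.]
top caddy_1 [0.549 0.014 0.021] 0.92 [277. 264.]
top caddy_1 [ 0.484 -0.385  0.014] 0.74 [468. 299.]
top caddy_1 [ 0.497 -0.208  0.018] 0.68 [383. 291.]
top bar_1 [0.543 0.016 0.02 ] 0.89 [275. 267.]
top bar_1 [ 0.5   -0.21   0.016] 0.61 [384. 290.]
top bar_1 [ 0.486 -0.385  0.018] 0.57 [469. 299.]
top pocket_1 [ 0.501 -0.214  0.022] 0.96 [386. 290.]
top pocket_1 [0.541 0.014 0.02 ] 0.58 [276. 268.]
top pocket_1 [ 0.484 -0.382  0.011] 0.56 [466. 299.]
top bowl [0.533 0.28  0.032] 0.87 [147. 269.]
top bowl [0.348 0.299 0.03 ] 0.74 [133. 360.]
top bowl [ 0.692 -0.198  0.085] 0.27 [384. 192.]
top bowl_rim [0.348 0.305 0.034] 0.72 [130. 360.]
top bowl_rim [0.534 0.278 0.04 ] 0.58 [147. 268.]
top mug [0.752 0.231 0.042] 0.98 [175. 164.]
top jar [ 0.791 -0.021  0.104] 0.86 [295. 139.]
top mill [ 0.69  -0.196  0.085] 0.86 [383. 193.]
top mill [0.541 0.018 0.02 ] 0.64 [274. 268.]
top spoon [0.421 0.026 0.014] 0.56 [269. 326.]
1.0 [ 0.31255635 -0.5995976  -0.10975475] [ 0.22298755 -0.58383617  0.23956543] [[0.934, 0.357, 0.0], [0.357, -0.934, -0.0], [0.0, 0.0, -1.0]]
```

View pics/top0.png

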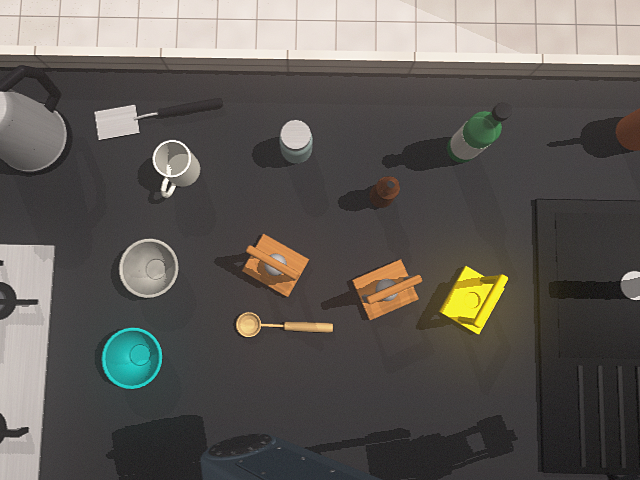

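View pics/side0.png

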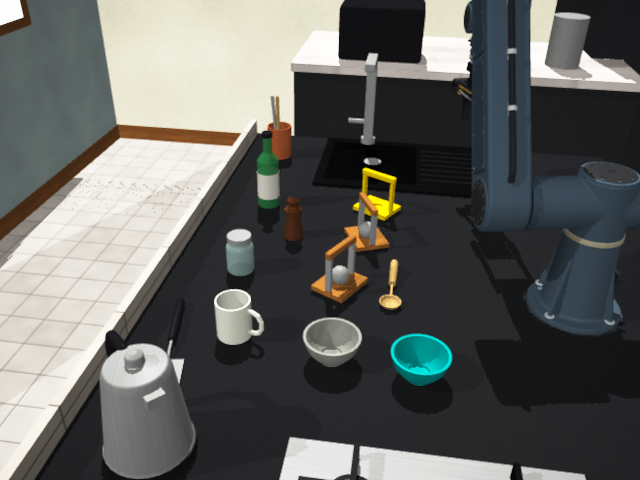

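The top view shows two orange-wood caddies at (277,266) and (387,290). The yellow look-alike is at (472,299). The grey bowl is at (149,268) and the turquoise look-alike at (132,358). The side view has the caddies at (340,270) and (367,225), and the grey bowl at (332,343). I choose the two orange caddies and the grey bowl, and check that choice in a close crop.

```bash
python3 - <<'E'
import cv2,numpy as np
t=cv2.imread('pics/top0.png')[225:330,235:435]; s=cv2.imread('pics/side0.png')[185:305,305:405]
t=cv2.resize(t,None,fx=4,fy=4,interpolation=cv2.INTER_CUBIC)
cv2.imwrite('pics/ct.png',t); cv2.imwrite('pics/cs.png',cv2.resize(s,None,fx=5,fy=5,interpolation=cv2.INTER_CUBIC))
E
```

```text
(no output)
```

View pics/ct.png

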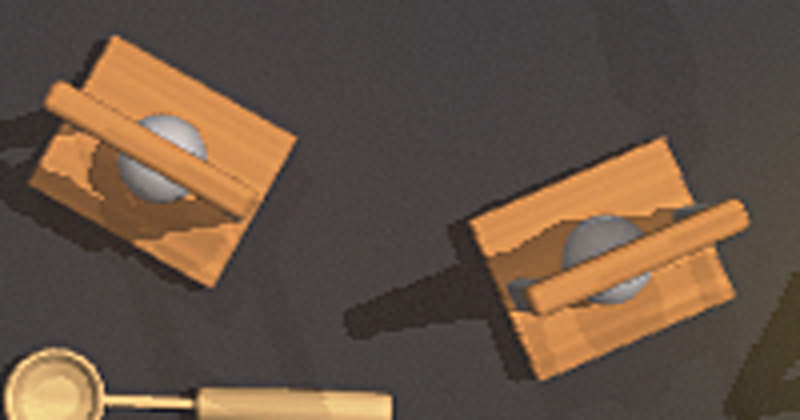

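View pics/cs.png

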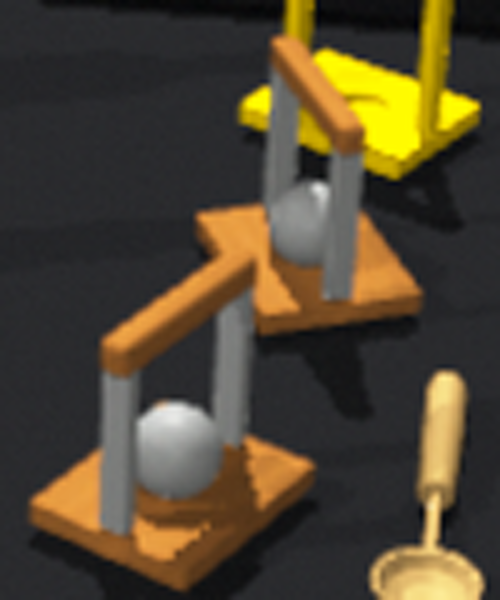

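The crops confirm two wooden caddies, each with a steel ball; the yellow one is separate. In the top crop the bar ends are A (57,97)-(248,205) and B (538,297)-(740,215). In the side crop they are A (118,355)-(245,265) and B (345,135)-(283,52).

```bash
python3 - <<'E'
from h import *
T=imaging.capture('top');S=imaging.capture('side')
def ray(d,p):
    v=d['R'].T@np.linalg.inv(d['camera_matrix'])@np.array([p[0],p[1],1.]);return -d['R'].T@d['t'],v/np.linalg.norm(v)
def atz(d,p,z): o,v=ray(d,p);return o+v*(z-o[2])/v[2]
def tri(pt,ps):
    A=np.zeros((3,3));b=np.zeros(3);R=[ray(T,pt),ray(S,ps)]
    for o,v in R:M=np.eye(3)-np.outer(v,v);A+=M;b+=M@o
    X=np.linalg.solve(A,b);return X,[np.linalg.norm((np.eye(3)-np.outer(v,v))@(X-o)) for o,v in R]
t=lambda x,y:(235+x/4-.4,225+y/4-.4); s=lambda x,y:(305+x/5-.4,185+y/5-.4)
for n,b,q,c in [('A',[(57,97),(248,205)],[(118,355),(245,265)],[(115,37),(297,138),(214,288),(32,184)]),
              ('B',[(538,297),(740,215)],[(345,135),(283,52)],[(470,222),(666,138),(735,296),(543,380)])]:
    E=[tri(t(*i),s(*j)) for i,j in zip(b,q)]
    print(n,[np.round(e[0],4) for e in E],[np.round(e[1],4) for e in E],'mid',(E[0][0]+E[1][0])/2)
    Z=[atz(T,t(*i),.122) for i in b];d=Z[1]-Z[0];print(' z.122: mid',np.mean(Z,0).round(4),'yaw',np.degrees(np.arctan2(d[1],d[0])),np.linalg.norm(d))
    C=[atz(T,t(*i),.018) for i in c];d=C[1]-C[0]+C[2]-C[3];print(' block',np.mean(C,0).round(4),np.degrees(np.arctan2(d[1],d[0])),np.linalg.norm(d)/2)
for r in finder.outline_of('top','bowl'):
    m=r['pixels'].astype(np.uint8);k=max(cv2.findContours(m,0,2)[0],key=cv2.contourArea);e=cv2.minEnclosingCircle(k)
    print('bowl',e,atz(T,e[0],.06).round(4),r['confidence'])
for r in finder.outline_of('side','bowl'):
    ys,xs=np.nonzero(r['pixels']);print(xs.min(),xs.max(),ys.min(),ys.max(),atz(S,((xs.min()+xs.max())/2,ys.min()+18),.06).round(3))
E
```

```text
A [array([0.5715, 0.0619, 0.115 ]), array([ 0.5224, -0.0297,  0.1137])] [array([0.0004, 0.0004]), array([0.0003, 0.0003])] mid [0.54699452 0.01608989 0.11434868]
 z.122: mid [0.5469 0.0157 0.122 ] yaw -118.27943792388488 0.10333692753187032
 block [0.5475 0.0159 0.018 ] -118.1741500785795 0.10926722312652702
B [array([ 0.4831, -0.1666,  0.1151]), array([ 0.5233, -0.262 ,  0.1117])] [array([0.0008, 0.0008]), array([0.0006, 0.0006])] mid [ 0.50320946 -0.21428421  0.11336266]
 z.122: mid [ 0.5024 -0.2127  0.122 ] yaw -66.96393104521547 0.10210333547269843
 block [ 0.5016 -0.2131  0.018 ] -65.6563258115562 0.11006128926443529
bowl ((131.9642791748047, 357.5714416503906), 31.40483283996582) [0.3573 0.292  0.06  ] 0.88
bowl ((148.5, 267.9285583496094), 29.645097732543945) [0.5343 0.2683 0.06  ] 0.82
bowl ((275.5, 264.5), 32.96220016479492) [0.5462 0.0138 0.06  ] 0.62
391 452 334 385 [0.356 0.292 0.06 ]
304 361 318 366 [0.533 0.272 0.06 ]
```

```bash
cat >> h.py <<'E'
from scipy.spatial.transform import Rotation as Ro
def to(p,yaw):
    s=bot.read_state();R0=np.array(s['tcp_rot']);a=np.radians(yaw);x=np.array([np.cos(a),np.sin(a),0]);z=np.array([0,0,-1.])
    R=np.c_[x,np.cross(z,x),z]
    print('t',s['time_s'],'tcp',np.round(s['position'],4),'shift',(R0.T@(np.array(p)-s['position'])).round(4),'turn',Ro.from_matrix(R0.T@R).as_rotvec(True).round(2),'F',np.round(s['force'],2),'open',s['opening'],s['grasp_force'])
E
python3 -c "
from h import *
to([.502,-.213,.22],114)"
```

```text
t 1.2 tcp [ 0.223  -0.5838  0.2396] shift [ 0.3929 -0.2469  0.0196] turn [  0.   -0.  -93.1] F [0.42 0.03 0.23] open 0.9989074896535117 0.0
```

The rows are not in the units I measure in: turns go in shares of 180 degrees. I convert before sending: -47 degrees / 180 = -0.2611.

play_rows(motion=[[[0.02, -0.0125, 0, 0, 0, -0.0222], [0.045, -0.028, 0, 0, 0, -0.0556], [0.07, -0.044, 0, 0, 0, -0.0917], [0.095, -0.06, 0, 0, 0, -0.1278], [0.12, -0.075, 0, 0, 0, -0.1639], [0.145, -0.091, 0, 0, 0, -0.2], [0.17, -0.107, 0, 0, 0, -0.2333], [0.19, -0.12, 0, 0, 0, -0.2611]]], fingers=0.087)

```text
time_s: 1.87
position: [0.3587, -0.402, 0.2397]
tcp_rot: [[0.371, 0.929, 0.0], [0.929, -0.371, 0.001], [0.001, 0.0, -1.0]]
force: [0.1, 0.1, -0.7]
opening: 0.995
grasp_force: 0.0
```

```bash
python3 -c "
from h import *
to([.502,-.213,.22],114)"
```

```text
t 1.8667 tcp [ 0.3587 -0.402   0.2397] shift [0.2287 0.0629 0.0198] turn [ 2.000e-02 -3.000e-02 -4.579e+01] F [ 0.12  0.07 -0.7 ] open 0.9950079779434902 0.0
```

In the tool's units: -45.8 degrees / 180 = -0.2544.

play_rows(motion=[[[0.04, 0.011, 0.003, 0, 0, -0.0389], [0.075, 0.021, 0.006, 0, 0, -0.0778], [0.11, 0.03, 0.01, 0, 0, -0.1167], [0.145, 0.04, 0.013, 0, 0, -0.1556], [0.18, 0.05, 0.016, 0, 0, -0.1944], [0.21, 0.058, 0.018, 0, 0, -0.2278], [0.228, 0.063, 0.02, 0, 0, -0.2544], [0.228, 0.063, 0.02, 0, 0, -0.2544]]])

```text
time_s: 2.53
position: [0.5036, -0.2131, 0.2193]
tcp_rot: [[-0.408, 0.913, 0.001], [0.913, 0.408, 0.001], [0.001, 0.001, -1.0]]
force: [0.4, -0.6, 0.1]
opening: 0.997
grasp_force: 0.0
```

```bash
python3 - <<'E'
from h import *
to([.502,-.213,.113],114)
d=save('wrist','w1'); print(d['camera_matrix'].round(1).tolist())
for n in ('bar_1','caddy_1'):
  for r in finder.recognise('wrist',n): print(n,np.round(r['at'],3),round(r['confidence'],2))
# predicted bar ends in fisheye
K=d['camera_matrix']
for X in ([.4819,-.1674,.122],[.5221,-.2586,.122]):
  c=d['R']@np.array(X)+d['t']; th=np.arctan2(np.hypot(c[0],c[1]),c[2]); u=c[:2]/np.hypot(c[0],c[1])*th
  print(K[0,0]*u[0]+K[0,2],K[1,1]*u[1]+K[1,2])
E
```

```text
t 2.5333 tcp [ 0.5036 -0.2131  0.2193] shift [ 0.0006 -0.0015  0.1063] turn [ 0.06 -0.06  0.08] F [ 0.42 -0.6   0.05] open 0.9965369349532955 0.0
[[371.6, 0.0, 318.3], [0.0, 371.6, 238.1], [0.0, 0.0, 1.0]]
bar_1 [ 0.536 -0.011  0.019] 0.83
bar_1 [ 0.492 -0.398  0.017] 0.79
caddy_1 [ 0.492 -0.404  0.018] 0.87
caddy_1 [ 0.496 -0.204  0.014] 0.79
caddy_1 [ 0.53  -0.006  0.016] 0.68
315.83904192206484 172.13475690886315
315.3081874257859 309.2275644632536
```

View pics/w1.png

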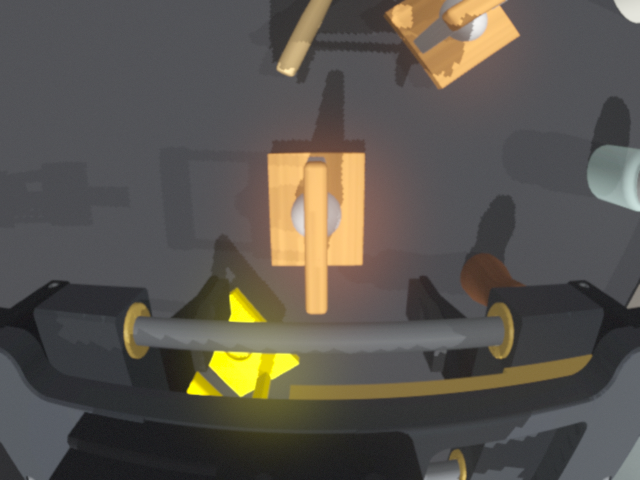

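The wrist view shows the wooden caddy under the tool, with its bar running from (315,165) to (316,312). This matches the prediction and is aligned with tool x, so I descend.

play_rows(motion=[[[0, -0.0005, 0.015, 0, 0, 0], [0, -0.001, 0.035, 0, 0, 0], [0, -0.0015, 0.055, 0, 0, 0], [0, -0.0015, 0.075, 0, 0, 0], [0, -0.0015, 0.09, 0, 0, 0], [0, -0.0015, 0.1, 0, 0, 0], [0, -0.0015, 0.106, 0, 0, 0], [0, -0.0015, 0.106, 0, 0, 0]]])

```text
time_s: 3.35
position: [0.4996, -0.2176, 0.1126]
tcp_rot: [[-0.4, 0.916, -0.002], [0.916, 0.4, 0.001], [0.002, -0.001, -1.0]]
force: [-0.3, 0.3, 0.5]
opening: 1.001
grasp_force: 0.0
```

```bash
python3 -c "
from h import *
to([.502,-.213,.113],114)"
```

```text
t 3.35 tcp [ 0.4996 -0.2176  0.1126] shift [ 0.0033  0.004  -0.0004] turn [-0.06 -0.09 -0.41] F [-0.27  0.34  0.5 ] open 1.0010125940166936 0.0
```

```bash
python3 -c "
from h import *
for i in range(4):
  imaging.capture('top'); to([.502,-.213,.113],114)"
```

```text
t 3.4 tcp [ 0.5002 -0.2177  0.1135] shift [0.0036 0.0035 0.0005] turn [-0.01 -0.01 -0.38] F [-0.5   0.06  0.3 ] open 1.0026943392427619 0.0
t 3.45 tcp [ 0.5006 -0.2177  0.114 ] shift [0.0038 0.0032 0.001 ] turn [ 0.02  0.05 -0.35] F [-0.94  0.17 -0.14] open 1.0010815362509415 0.0
t 3.5 tcp [ 0.5009 -0.2177  0.1143] shift [0.0039 0.0029 0.0013] turn [ 0.05  0.09 -0.34] F [0.32 0.12 0.81] open 0.9956561842296616 0.0
t 3.55 tcp [ 0.501  -0.2176  0.1145] shift [0.0038 0.0027 0.0015] turn [ 0.06  0.1  -0.32] F [-0.76 -0.15 -0.67] open 0.9932289030409707 0.0
```

In the tool's units: -0.3 degrees / 180 = -0.0017.

play_rows(motion=[[[0.0035, 0.0025, 0.001, 0, 0, -0.0017], [0.0035, 0.0025, 0.001, 0, 0, -0.0017], [0.0035, 0.0025, 0.001, 0, 0, -0.0017], [0.0035, 0.0025, 0.001, 0, 0, -0.0017], [0.0035, 0.0025, 0.001, 0, 0, -0.0017], [0.0035, 0.0025, 0.001, 0, 0, -0.0017], [0.0035, 0.0025, 0.001, 0, 0, -0.0017], [0.0035, 0.0025, 0.001, 0, 0, -0.0017]]], fingers=0)

```text
time_s: 4.22
position: [0.5014, -0.2128, 0.1125]
tcp_rot: [[-0.407, 0.914, 0.0], [0.914, 0.407, -0.0], [-0.0, -0.0, -1.0]]
force: [0.4, 0.2, -0.2]
opening: 0.483
grasp_force: 0.0
```

```bash
python3 -c "
from h import *
for i in range(5):
  imaging.capture('top'); to([.502,-.213,.113],114)"
```

```text
t 4.2667 tcp [ 0.5013 -0.2128  0.1125] shift [-0.0004  0.0005 -0.0005] turn [-0. -0. -0.] F [0.37 0.48 0.42] open 0.43152448365048957 0.0
t 4.3167 tcp [ 0.5013 -0.2128  0.1125] shift [-0.0004  0.0005 -0.0005] turn [-0. -0.  0.] F [-0.43 -0.43  0.56] open 0.3803126200294164 0.0
t 4.3667 tcp [ 0.5013 -0.2128  0.1125] shift [-0.0004  0.0005 -0.0005] turn [-0. -0. -0.] F [ 0.74 -0.66  0.94] open 0.3387062281765987 0.0
t 4.4167 tcp [ 0.5013 -0.2128  0.1125] shift [-0.0004  0.0005 -0.0005] turn [-0. -0.  0.] F [-0.55  0.48 -0.48] open 0.2970374955803933 0.0
t 4.4667 tcp [ 0.5013 -0.2128  0.1125] shift [-0.0004  0.0006 -0.0005] turn [-0. -0. -0.] F [ 0.03 -0.1  -0.04] open 0.2420289407482056 0.0
```

play_rows(motion=[[[0, 0, 0, 0, 0, 0], [0, 0, 0, 0, 0, 0], [0, 0, 0, 0, 0, 0], [0, 0, 0, 0, 0, 0], [0, 0, 0, 0, 0, 0], [0, 0, 0, 0, 0, 0]]])

```text
time_s: 4.97
position: [0.5014, -0.2128, 0.1125]
tcp_rot: [[-0.407, 0.914, 0.0], [0.914, 0.407, -0.0], [-0.0, 0.0, -1.0]]
force: [0.4, -0.5, -0.1]
opening: 0.177
grasp_force: 30.0
```

```bash
python3 -c "
from h import *
to([.502,-.213,.113],114)"
```

```text
t 4.9667 tcp [ 0.5014 -0.2128  0.1125] shift [-0.0004  0.0005 -0.0005] turn [0. 0. 0.] F [ 0.43 -0.5  -0.12] open 0.17694285497629553 29.99017121270299
```

Gripped: an opening of 15.4 mm agrees with the 16 mm bar. I lift gently by 15 mm and weigh.

play_rows(motion=[[[0, 0, -0.001, 0, 0, 0], [0, 0, -0.003, 0, 0, 0], [0, 0, -0.006, 0, 0, 0], [0, 0, -0.009, 0, 0, 0], [0, 0, -0.012, 0, 0, 0], [0, 0, -0.014, 0, 0, 0], [0, 0, -0.015, 0, 0, 0], [0, 0, -0.015, 0, 0, 0]]])

```text
time_s: 5.63
position: [0.5015, -0.2129, 0.1279]
tcp_rot: [[-0.407, 0.914, 0.001], [0.914, 0.407, -0.0], [-0.001, 0.0, -1.0]]
force: [-1.0, 0.3, -4.6]
opening: 0.181
grasp_force: 30.0
```

```bash
cat > w.py <<'E'
from h import *
F=[]
for i in range(14):
  imaging.capture('top'); s=bot.read_state();F.append(s['force'])
F=np.array(F[4:]);print(F.mean(0).round(2),F.std(0).round(2),np.round(s['moment'],2))
to([.502,-.213,.113],114)
E
python3 w.py
```

```text
[ 0.03 -0.21 -3.76] [0.41 0.29 0.62] [-0.   -0.16  0.01]
t 6.3333 tcp [ 0.5014 -0.2128  0.1275] shift [-0.0005  0.0005  0.0145] turn [ 0. -0.  0.] F [-0.04 -0.09 -3.63] open 0.18195193960285952 29.989935653284192
```

3.8 N means about 383 g, so this is the hollow one. I put it back exactly and release.

play_rows(motion=[[[0, 0, 0.002, 0, 0, 0], [0, 0, 0.005, 0, 0, 0], [0, 0, 0.008, 0, 0, 0], [0, 0, 0.011, 0, 0, 0], [0, 0, 0.013, 0, 0, 0], [0, 0, 0.0145, 0, 0, 0], [0, 0, 0.0148, 0, 0, 0], [0, 0, 0.0148, 0, 0, 0]]])

```text
time_s: 7.0
position: [0.5013, -0.2128, 0.1127]
tcp_rot: [[-0.407, 0.914, -0.0], [0.914, 0.407, 0.0], [0.0, -0.0, -1.0]]
force: [-0.1, -0.0, -3.8]
opening: 0.179
grasp_force: 30.0
```

play_rows(motion=[[[0, 0, 0, 0, 0, 0], [0, 0, 0, 0, 0, 0], [0, 0, 0, 0, 0, 0], [0, 0, 0, 0, 0, 0], [0, 0, 0, 0, 0, 0], [0, 0, 0, 0, 0, 0], [0, 0, 0, 0, 0, 0], [0, 0, 0, 0, 0, 0]]], fingers=0.087)

```text
time_s: 7.67
position: [0.5014, -0.2128, 0.1128]
tcp_rot: [[-0.407, 0.914, 0.0], [0.914, 0.407, -0.0], [-0.0, 0.0, -1.0]]
force: [0.2, -0.9, 0.1]
opening: 0.698
grasp_force: 0.0
```

play_rows(motion=[[[0, 0, 0, 0, 0, 0], [0, 0, 0, 0, 0, 0], [0, 0, 0, 0, 0, 0], [0, 0, 0, 0, 0, 0], [0, 0, 0, 0, 0, 0], [0, 0, 0, 0, 0, 0], [0, 0, 0, 0, 0, 0], [0, 0, 0, 0, 0, 0]]])

```text
time_s: 8.33
position: [0.5013, -0.2128, 0.1127]
tcp_rot: [[-0.407, 0.914, -0.0], [0.914, 0.407, -0.0], [-0.0, -0.0, -1.0]]
force: [-0.5, -0.1, 0.3]
opening: 1.001
grasp_force: 0.0
```

play_rows(motion=[[[0, 0, -0.01, 0, 0, 0], [0, 0, -0.03, 0, 0, 0], [0, 0, -0.05, 0, 0, 0], [0, 0, -0.07, 0, 0, 0], [0, 0, -0.09, 0, 0, 0], [0, 0, -0.1, 0, 0, 0], [0, 0, -0.107, 0, 0, 0], [0, 0, -0.107, 0, 0, 0]]])

```text
time_s: 9.0
position: [0.502, -0.2132, 0.2213]
tcp_rot: [[-0.407, 0.914, 0.003], [0.914, 0.407, -0.002], [-0.003, 0.002, -1.0]]
force: [0.8, -0.8, -0.4]
opening: 1.0
grasp_force: 0.0
```

```bash
python3 -c "
from h import *
to([.547,.016,.22],61.8)"
```

```text
t 9.0 tcp [ 0.502  -0.2132  0.2213] shift [0.191  0.1344 0.001 ] turn [ 0.15  0.1  52.2 ] F [ 0.76 -0.82 -0.44] open 1.0000746123719444 0.0
```

In the tool's units: 52.2 degrees / 180 = 0.29.

play_rows(motion=[[[0.024, 0.0168, 0, 0, 0, 0.0367], [0.048, 0.0336, 0, 0, 0, 0.0728], [0.072, 0.0504, 0, 0, 0, 0.1089], [0.096, 0.0672, 0, 0, 0, 0.1456], [0.12, 0.084, 0, 0, 0, 0.1817], [0.144, 0.101, 0, 0, 0, 0.2178], [0.168, 0.118, 0, 0, 0, 0.2539], [0.191, 0.1344, 0, 0, 0, 0.29]]])

```text
time_s: 9.67
position: [0.5456, 0.018, 0.2184]
tcp_rot: [[0.477, 0.879, -0.003], [0.879, -0.477, 0.001], [-0.001, -0.003, -1.0]]
force: [-0.0, -0.5, -0.5]
opening: 1.001
grasp_force: 0.0
```

play_rows(motion=[[[0, 0, 0, 0, 0, 0], [0, 0, 0, 0, 0, 0], [0, 0, 0, 0, 0, 0], [0, 0, 0, 0, 0, 0]]])

```text
time_s: 10.0
position: [0.546, 0.0154, 0.2191]
tcp_rot: [[0.473, 0.881, -0.001], [0.881, -0.473, -0.0], [-0.001, -0.001, -1.0]]
force: [-0.2, 0.5, -0.1]
opening: 1.002
grasp_force: 0.0
```

```bash
python3 - <<'E'
from h import *
to([.547,.016,.113],61.8)
d=save('wrist','w2');K=d['camera_matrix'];a=np.radians(61.8)
for k in (.051,-.051):
  X=[.547+k*np.cos(a),.016+k*np.sin(a),.122]
  c=d['R']@np.array(X)+d['t']; th=np.arctan2(np.hypot(c[0],c[1]),c[2]); u=c[:2]/np.hypot(c[0],c[1])*th
  print(K[0,0]*u[0]+K[0,2],K[1,1]*u[1]+K[1,2])
E
```

```text
t 10.0 tcp [0.546  0.0154 0.2191] shift [0.0011 0.0007 0.1061] turn [-0.06  0.05 -0.01] F [-0.17  0.46 -0.08] open 1.0015191530959797 0.0
318.3512907286235 170.40644405550285
318.275117744436 310.76988744003216
```

View pics/w2.png

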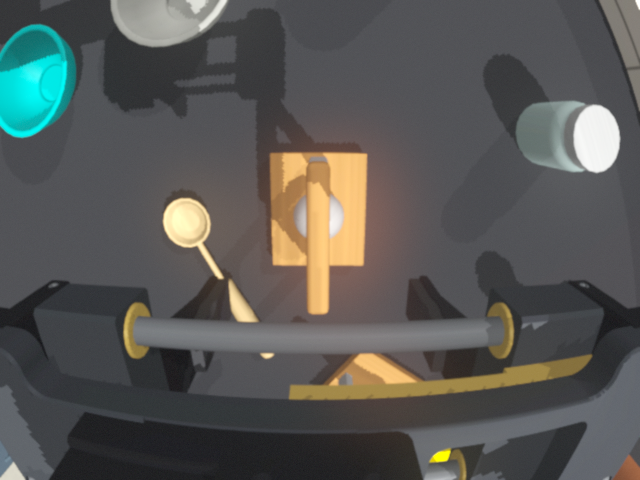

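The bar runs from (318,163) to (317,312), as predicted, with the spoon and the other caddy clear of it. I descend and grasp.

play_rows(motion=[[[0.001, 0.0007, 0.015, 0, 0, 0], [0.001, 0.0007, 0.035, 0, 0, 0], [0.001, 0.0007, 0.055, 0, 0, 0], [0.001, 0.0007, 0.075, 0, 0, 0], [0.001, 0.0007, 0.09, 0, 0, 0], [0.001, 0.0007, 0.1, 0, 0, 0], [0.001, 0.0007, 0.106, 0, 0, 0], [0.001, 0.0007, 0.106, 0, 0, 0]]])

```text
time_s: 10.72
position: [0.5469, 0.0163, 0.1127]
tcp_rot: [[0.473, 0.881, -0.002], [0.881, -0.473, 0.0], [-0.001, -0.002, -1.0]]
force: [0.7, 0.1, 0.7]
opening: 0.999
grasp_force: 0.0
```

play_rows(motion=[[[0, 0, 0, 0, 0, 0], [0, 0, 0, 0, 0, 0], [0, 0, 0, 0, 0, 0], [0, 0, 0, 0, 0, 0], [0, 0, 0, 0, 0, 0], [0, 0, 0, 0, 0, 0]]])

```text
time_s: 11.22
position: [0.5477, 0.0169, 0.1142]
tcp_rot: [[0.472, 0.881, 0.001], [0.881, -0.472, -0.0], [0.0, 0.001, -1.0]]
force: [0.7, 0.3, 0.8]
opening: 1.0
grasp_force: 0.0
```

```bash
python3 -c "
from h import *
to([.547,.016,.113],61.8)"
```

```text
t 11.2167 tcp [0.5477 0.0169 0.1142] shift [-0.0012 -0.0002  0.0012] turn [ 0.05 -0.01  0.01] F [0.74 0.33 0.77] open 1.0002033002888682 0.0
```

play_rows(motion=[[[-0.001, 0, 0.001, 0, 0, 0], [-0.001, 0, 0.001, 0, 0, 0], [-0.001, 0, 0.001, 0, 0, 0], [-0.001, 0, 0.001, 0, 0, 0], [-0.001, 0, 0.001, 0, 0, 0], [-0.001, 0, 0.001, 0, 0, 0], [-0.001, 0, 0.001, 0, 0, 0], [-0.001, 0, 0.001, 0, 0, 0]]], fingers=0)

```text
time_s: 11.88
position: [0.547, 0.016, 0.1127]
tcp_rot: [[0.472, 0.881, -0.0], [0.881, -0.472, -0.0], [-0.0, -0.0, -1.0]]
force: [0.3, -1.1, 0.3]
opening: 0.477
grasp_force: 0.0
```

play_rows(motion=[[[0, 0, 0, 0, 0, 0], [0, 0, 0, 0, 0, 0], [0, 0, 0, 0, 0, 0], [0, 0, 0, 0, 0, 0], [0, 0, 0, 0, 0, 0], [0, 0, 0, 0, 0, 0], [0, 0, 0, 0, 0, 0], [0, 0, 0, 0, 0, 0]]])

```text
time_s: 12.55
position: [0.5464, 0.0163, 0.1127]
tcp_rot: [[0.473, 0.881, -0.001], [0.881, -0.473, 0.0], [-0.0, -0.001, -1.0]]
force: [-2.6, 1.1, 1.0]
opening: 0.178
grasp_force: 30.0
```

play_rows(motion=[[[0, 0, -0.001, 0, 0, 0], [0, 0, -0.003, 0, 0, 0], [0, 0, -0.006, 0, 0, 0], [0, 0, -0.009, 0, 0, 0], [0, 0, -0.012, 0, 0, 0], [0, 0, -0.014, 0, 0, 0], [0, 0, -0.015, 0, 0, 0], [0, 0, -0.015, 0, 0, 0]]])

```text
time_s: 13.22
position: [0.5473, 0.016, 0.1281]
tcp_rot: [[0.473, 0.881, 0.001], [0.881, -0.473, -0.0], [0.0, 0.001, -1.0]]
force: [-0.4, -0.2, -6.6]
opening: 0.177
grasp_force: 30.0
```

```bash
python3 w.py
```

```text
[ 0.14  0.3  -7.19] [0.56 0.52 0.32] [-0.04 -0.08 -0.  ]
t 13.9167 tcp [0.5471 0.016  0.1277] shift [-0.2231  0.0685  0.0147] turn [ -0.    0.  -52.2] F [ 0.23  1.11 -7.03] open 0.17578576665842843 29.993275171145797
```

7.2 N means about 730 g, so this is the solid one. I raise it smoothly by 125 mm.

play_rows(motion=[[[0, 0, -0.001, 0, 0, 0], [0, 0, -0.004, 0, 0, 0], [0, 0, -0.009, 0, 0, 0], [0, 0, -0.016, 0, 0, 0], [0, 0, -0.025, 0, 0, 0], [0, 0, -0.035, 0, 0, 0], [0, 0, -0.046, 0, 0, 0], [0, 0, -0.057, 0, 0, 0]]])

```text
time_s: 14.58
position: [0.5471, 0.016, 0.1862]
tcp_rot: [[0.473, 0.881, 0.001], [0.881, -0.473, -0.0], [0.0, 0.001, -1.0]]
force: [0.8, 0.3, -7.9]
opening: 0.183
grasp_force: 30.0
```

play_rows(motion=[[[0, 0, -0.011, 0, 0, 0], [0, 0, -0.022, 0, 0, 0], [0, 0, -0.033, 0, 0, 0], [0, 0, -0.043, 0, 0, 0], [0, 0, -0.052, 0, 0, 0], [0, 0, -0.059, 0, 0, 0], [0, 0, -0.064, 0, 0, 0], [0, 0, -0.067, 0, 0, 0]]])

```text
time_s: 15.25
position: [0.5472, 0.016, 0.2526]
tcp_rot: [[0.473, 0.881, 0.001], [0.881, -0.473, -0.0], [0.0, 0.001, -1.0]]
force: [0.2, -1.0, -6.9]
opening: 0.18
grasp_force: 30.0
```

play_rows(motion=[[[0, 0, -0.001, 0, 0, 0], [0, 0, -0.001, 0, 0, 0], [0, 0, -0.001, 0, 0, 0], [0, 0, -0.001, 0, 0, 0]]])

```text
time_s: 15.58
position: [0.5466, 0.0161, 0.2521]
tcp_rot: [[0.473, 0.881, -0.001], [0.881, -0.473, 0.0], [-0.0, -0.001, -1.0]]
force: [0.3, -0.8, -7.0]
opening: 0.18
grasp_force: 30.0
```

```bash
python3 -c "
from h import *
to([.534,.269,.253],61.8)"
```

```text
t 15.5833 tcp [0.5466 0.0161 0.2521] shift [ 0.2169 -0.1307 -0.0008] turn [-0.08  0.02 -0.  ] F [ 0.3  -0.79 -7.  ] open 0.17972733369091856 29.99348242767155
```

play_rows(motion=[[[0.001, -0.0005, 0, 0, 0, 0], [0.0035, -0.002, 0, 0, 0, 0], [0.008, -0.0047, 0, 0, 0, 0], [0.014, -0.0084, 0, 0, 0, 0], [0.0215, -0.013, 0, 0, 0, 0], [0.031, -0.0187, 0, 0, 0, 0], [0.0415, -0.025, 0, 0, 0, 0], [0.052, -0.0314, 0, 0, 0, 0]]])

```text
time_s: 16.25
position: [0.5437, 0.0784, 0.2528]
tcp_rot: [[0.472, 0.881, -0.0], [0.881, -0.472, 0.0], [0.0, -0.0, -1.0]]
force: [-0.7, 0.5, -7.3]
opening: 0.177
grasp_force: 30.0
```

play_rows(motion=[[[0.011, -0.0066, 0, 0, 0, 0], [0.022, -0.0132, 0, 0, 0, 0], [0.033, -0.0198, 0, 0, 0, 0], [0.044, -0.0264, 0, 0, 0, 0], [0.055, -0.033, 0, 0, 0, 0], [0.066, -0.0396, 0, 0, 0, 0], [0.077, -0.0462, 0, 0, 0, 0], [0.088, -0.0528, 0, 0, 0, 0]]])

```text
time_s: 16.92
position: [0.5389, 0.1805, 0.2527]
tcp_rot: [[0.472, 0.881, -0.0], [0.881, -0.472, 0.0], [-0.0, -0.0, -1.0]]
force: [0.2, -0.4, -7.2]
opening: 0.177
grasp_force: 30.0
```

play_rows(motion=[[[0.011, -0.0066, 0, 0, 0, 0], [0.022, -0.0132, 0, 0, 0, 0], [0.033, -0.0198, 0, 0, 0, 0], [0.043, -0.026, 0, 0, 0, 0], [0.052, -0.0314, 0, 0, 0, 0], [0.06, -0.0362, 0, 0, 0, 0], [0.067, -0.0404, 0, 0, 0, 0], [0.072, -0.0434, 0, 0, 0, 0]]])

```text
time_s: 17.58
position: [0.5347, 0.2642, 0.2527]
tcp_rot: [[0.472, 0.881, -0.0], [0.881, -0.472, 0.0], [0.0, -0.0, -1.0]]
force: [-0.2, -0.3, -7.4]
opening: 0.18
grasp_force: 30.0
```

play_rows(motion=[[[0.003, -0.0018, 0, 0, 0, 0], [0.0045, -0.003, 0, 0, 0, 0], [0.005, -0.003, 0, 0, 0, 0], [0.005, -0.003, 0, 0, 0, 0], [0.005, -0.003, 0, 0, 0, 0], [0.005, -0.003, 0, 0, 0, 0], [0.005, -0.003, 0, 0, 0, 0], [0.005, -0.003, 0, 0, 0, 0]]])

```text
time_s: 18.25
position: [0.5346, 0.2687, 0.2528]
tcp_rot: [[0.473, 0.881, -0.0], [0.881, -0.473, -0.0], [-0.0, 0.0, -1.0]]
force: [-0.1, -0.8, -6.0]
opening: 0.181
grasp_force: 30.0
```

```bash
python3 - <<'E'
from h import *
to([.534,.269,.253],61.8)
a=save('top','t9')['frame'];b=save('side','s9')['frame']
v=np.hstack([a[200:400,90:450],b[160:400,200:480][:200]])[:,:,::-1]
cv2.imwrite('pics/fin.png',cv2.resize(v,(800,250),interpolation=cv2.INTER_CUBIC))
c=np.hstack([cv2.resize(a,(400,300)),cv2.resize(b,(400,300))])[:,:,::-1]
cv2.imwrite('pics/fin.png',np.vstack([c,cv2.resize(b[180:400,220:500],(382,300)) .repeat(1,0)[:,:,::-1] if 0 else cv2.resize(v,(800,250))]))
E
```

```text
t 18.25 tcp [0.5346 0.2687 0.2528] shift [-0.     -0.0006 -0.0002] turn [ 0.    0.   -0.02] F [-0.13 -0.8  -6.  ] open 0.18086708487840208 29.992596935480833
```

View pics/fin.png

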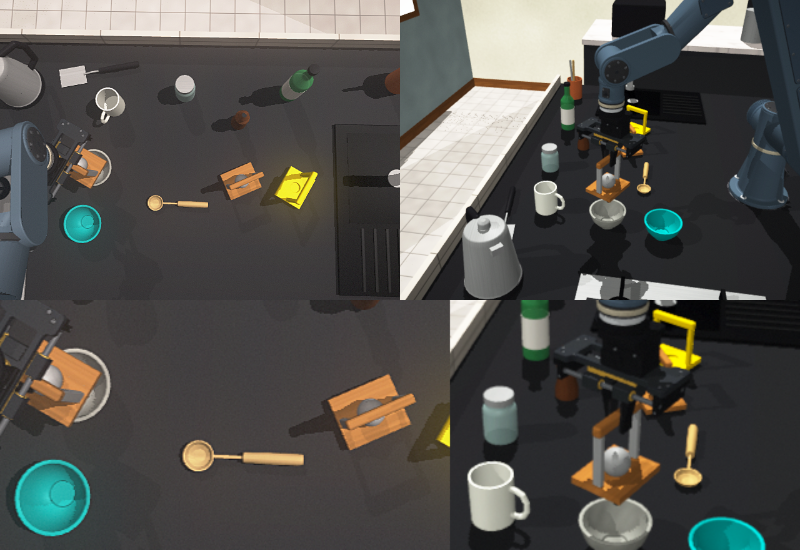

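In the final view the solid caddy hangs level over the grey bowl, at about (615,470) in the lower right crop, with its ball seated. The other caddy stands in place with its ball at (370,412).

```bash
python3 -c "
from h import *
imaging.capture('top');imaging.capture('top')
print(bot.hand_in())"
```

```text
the job is handed in; nothing more can be done
None
```

I handed the job in with the solid-ball caddy (7.2 N lifted, against 3.8 N for the other) held level and still, centred about 8 cm above the grey bowl's rim; the hollow-ball caddy is back where it stood, and the hand-in returned no verdict.

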